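Close the row of flip lids with a fingertip

TASK

The long sample block with five flip lids was left open: run your fingertips lightly along the top of its row, from the end where the first lid is hinged, so that the lids fold shut one after another in that order and all five end lying flat. Just touch and push: lift nothing, and leave the block standing where it is; the short block's lids must stay open and the vials and other things around must not be disturbed.

Things in the scene. Friction and masses are not known exactly. Their poses are not given: they have to be found in the camera images.
- long: the long aluminium sample block with five flip lids: 60 mm wide (its x), 215 mm long (its y), 45 mm tall, about 2.5 kg, standing loose on the bench; origin at the centre of its underside, z up. Its five lids form one row along its y, 41 mm apart; each is hinged along its -y edge (hinge line parallel to x, 46 mm above the bench) so that it falls shut towards +y. The tops of shut lids are 50 mm above the bench. Lids stand open up to 80 mm above the bench.
- long_start (a point): start of the row on the long block: middle of the first lid's hinge edge, at the height of the tops of the shut lids (50 mm above the bench)
- long_finish (a point): end of the row on the long block: middle of the fifth lid's free edge when that lid is shut, at the height of the tops of the shut lids; 198 mm from long_start along the block's +y
- long_lid1 (a joint): first lid of the long block, counted from long_start: white plastic flip lid, 42 mm wide across the row, 34 mm from hinge to free edge, 4 mm thick; hinge angle in rad: 0 = shut flat on the block, about 1.57 = standing upright, limit 1.9. The hinge is slightly stiff (0.015 N m) and the lid stays wherever it is left.
- long_lid2 (a joint): second lid of the long block, counted from long_start: white plastic flip lid, 42 mm wide across the row, 34 mm from hinge to free edge, 4 mm thick; hinge angle in rad: 0 = shut flat on the block, about 1.57 = standing upright, limit 1.9. The hinge is slightly stiff (0.015 N m) and the lid stays wherever it is left.
- long_lid3 (a joint): third lid of the long block, counted from long_start: white plastic flip lid, 42 mm wide across the row, 34 mm from hinge to free edge, 4 mm thick; hinge angle in rad: 0 = shut flat on the block, about 1.57 = standing upright, limit 1.9. The hinge is slightly stiff (0.015 N m) and the lid stays wherever it is left.
- long_lid4 (a joint): fourth lid of the long block, counted from long_start: white plastic flip lid, 42 mm wide across the row, 34 mm from hinge to free edge, 4 mm thick; hinge angle in rad: 0 = shut flat on the block, about 1.57 = standing upright, limit 1.9. The hinge is slightly stiff (0.015 N m) and the lid stays wherever it is left.
- long_lid5 (a joint): fifth lid of the long block, counted from long_start: white plastic flip lid, 42 mm wide across the row, 34 mm from hinge to free edge, 4 mm thick; hinge angle in rad: 0 = shut flat on the block, about 1.57 = standing upright, limit 1.9. The hinge is slightly stiff (0.015 N m) and the lid stays wherever it is left.
- short: the short aluminium sample block with three flip lids, to be left alone: same make, 60 mm wide, 133 mm long (its y), 45 mm tall, about 2.5 kg, loose; origin at the centre of its underside. Its lids stand open up to 80 mm above the bench.
- short_lid1 (a joint): first lid of the short block, counted from its -y end, to stay open: white plastic flip lid, 42 mm wide across the row, 34 mm from hinge to free edge, 4 mm thick; hinge angle in rad: 0 = shut flat on the block, about 1.57 = standing upright, limit 1.9. The hinge is slightly stiff (0.015 N m) and the lid stays wherever it is left.
- short_lid2 (a joint): second lid of the short block, counted from its -y end, to stay open: white plastic flip lid, 42 mm wide across the row, 34 mm from hinge to free edge, 4 mm thick; hinge angle in rad: 0 = shut flat on the block, about 1.57 = standing upright, limit 1.9. The hinge is slightly stiff (0.015 N m) and the lid stays wherever it is left.
- short_lid3 (a joint): third lid of the short block, counted from its -y end, to stay open: white plastic flip lid, 42 mm wide across the row, 34 mm from hinge to free edge, 4 mm thick; hinge angle in rad: 0 = shut flat on the block, about 1.57 = standing upright, limit 1.9. The hinge is slightly stiff (0.015 N m) and the lid stays wherever it is left.
- vial1: bystander: a small amber screw-cap vial, 24 mm across and 42 mm tall, standing loose close beside the long block, on its -x side; origin at the centre of its underside
- vial2: bystander: a small amber screw-cap vial, 24 mm across and 42 mm tall, standing loose close beside the long block, on its +x side; origin at the centre of its underside
- vial3: bystander: a small amber screw-cap vial, 24 mm across and 42 mm tall, standing loose close beside the short block, on its -x side; origin at the centre of its underside
- dish: bystander: a shallow white dish, 70 mm across and 16 mm tall, loose, nearer the robot than the blocks; origin at the centre of its underside
- jar: bystander: a white plastic jar, 56 mm across and 75 mm tall, loose, beyond the blocks; origin at the centre of its underside
- tipbox: bystander: a grey pipette-tip box with white tips in its top, 80 x 120 x 55 mm, loose, to the right of the blocks; origin at the centre of its underside
There are look-alikes about, which are no part of the job. What is shaped like the long but red or turquoise is not meant.

How it is judged:
On the way, in this order (a step that is already met when the one before it is completed fails the run):
1. the first lid of the long block is shut, the next still open (value of joint long_lid1 below 0.15 rad and value of joint long_lid2 above 0.15 rad), for 0.1 s.
2. the second lid of the long block is shut, the next still open (value of joint long_lid2 below 0.15 rad and value of joint long_lid3 above 0.15 rad), for 0.1 s.
3. the third lid of the long block is shut, the next still open (value of joint long_lid3 below 0.15 rad and value of joint long_lid4 above 0.15 rad), for 0.1 s.
4. the fourth lid of the long block is shut, the next still open (value of joint long_lid4 below 0.15 rad and value of joint long_lid5 above 0.15 rad), for 0.1 s.
5. the fifth lid of the long block is shut (value of joint long_lid5 below 0.15 rad), for 0.1 s.
At the end, for the whole second after the job is handed in: The long block's five lids are shut within 0.15 rad, closed in order from the hinge end; the short block's lids are above 0.9 rad; blocks, vials, dish, jar and grey box are upright within 0.1 rad and within 20 mm of their places; the long block is at rest (value of joint each of long_lid1, long_lid2, long_lid3, long_lid4, long_lid5 below 0.15 rad and value of joint each of short_lid1, short_lid2, short_lid3 above 0.9 rad and distance of each of long, short, vial1, vial2, vial3, dish, jar, tipbox from where it was at the start of the episode below 0.02 m and angle between each of long, short, vial1, vial2, vial3, dish, jar, tipbox's own z axis and vertical below 0.1 rad and linear speed of long below 0.02 m/s); the robot touches nothing.
It fails at once if a block is lifted, tipped or pushed more than 20 mm from its place (height (world z) of any of long, short above 0.008 m or angle between any of long, short's own z axis and vertical above 0.15 rad or distance of any of long, short from where it was at the start of the episode above 0.02 m).
It fails at once if a lid of the short block is moved towards shut (below 0.9 rad) (value of joint any of short_lid1, short_lid2, short_lid3 below 0.9 rad).
It fails at once if a vial, the dish, the jar or the grey box is lifted, knocked over or shifted more than 20 mm (distance of any of vial1, vial2, vial3, dish, jar, tipbox from where it was at the start of the episode above 0.02 m or angle between any of vial1, vial2, vial3, dish, jar, tipbox's own z axis and vertical above 0.3 rad).
It fails at once if the fingers press on the long block or its lids with more than 40 N (contact force between the fingers and long above 40 N).
It also fails if it takes over 48 s, if anything falls off the work surface, if the arm or the gripper's body presses on something with over 40 N, if the wrist force passes 120 N, or if a joint passes its speed limit or range.

ROBOT

A 6-joint arm with a two-finger parallel gripper is mounted at the origin on the work surface. World frame = base frame: x ahead of the robot, y to its left, z up, the work surface at z = 0. Lengths are in m, angles in rad, forces in N, time in s.
With the tool pointing down it reaches from about 0.25 to 0.775 m from the base axis. Payload 4 kg.
Tool frame: the origin (TCP) lies at the very end of the fingers, on their centre line; the grasp point (between the pads) lies 19 mm behind it; z points along the fingers, y is the line along which they close (so a half turn about z gives the same grasp; the last joint's range is limited). The gripper opens to 94 mm and grips with 3 to 60 N. Pads are 16 mm wide; open, the fingers measure 119 mm over their backs; the gripper's body (75 mm by 177 mm) begins 78 mm behind the grasp point.
Start: joints at [1.233, 0.087, 1.371, -0, 1.684, -0.103], TCP at [0.128, 0.535, 0.206] pointing down, gripper open.
Joint ranges: [-3.1, 3.1], [-0.76, 2.03], [0.27, 2.55], [-1.08, 4.22], [0.17, 2.65], [-2.57, 2.57]. Speed limits (rad/s): [2.79, 2.79, 3.14, 3.14, 3.14, 3.14].

INTERFACE

Orientations are given as a unit quaternion [w, x, y, z].
In Python, from cell import get_state, viewer, ticket gives the robot as it stands. The module is installed in compiled form; this text tells all that it offers.
- The arm moves only by the tool move_arm, never from a script. Its argument "targets" is a list of rows, each an object of numbers: "ax", "ay", "az": the turn, a rotation vector about the tool's x, y, z in rad; "tx", "ty", "tz": the shift along the tool's x, y, z in m; "hand": the finger opening in m, from 0 to 0.094. In form: [{"ax": .., "ay": .., "az": .., "tx": .., "ty": .., "tz": .., "hand": ..}, ...]. A call has exactly 5 rows; each row shifts and turns the commanded pose from where the row before left it, along the tool's axes as they then stand; what a row does not reach is not made up. A row lasts 1/8 s, in which the tool goes at most 62.5 mm and 10.7 degrees, less where a joint would pass 70% of its speed; a pose out of reach is approached as far as the arm can. A call with a gripper value outside its range is refused whole. The fingers move at their own pace and stop on an object; the grip force is fixed at half the most. Time passes only in rows, so rows that do not move let the fingers close, or fill a call up. It gives the time, the measured TCP pose, the force, the opening and the grip force at its end, in the units of the state.
- get_state(): the state, without advancing time (a new reading comes with each control period).
- viewer.snapshot(name): name is "scene" or "side" or "wrist"; returns the picture (384x512x3 uint8, blue, green, red); there is no depth.
- viewer.calibration(name): a dict with "fx", "fy", "cx", "cy" (pixels), "world_to_cam" (4x4, takes a point from world to camera coordinates). Camera axes: x right, y up, looking along -z (the intrinsics and any distortion apply to the point x, -y, -z); pixel columns grow to the right and rows downward; lengths in m; the calibration is good to about 2 mm. A picture is of the moment at which its call begins: read the wrist's pose just before it. calibration takes no time and is no camera call; for the wrist camera it gives the pose at the moment of the call.
- ticket.job_done(): hands the job in; it is judged then, once.
The state is a dict: "time_s": time; "joint_positions": joint angles; "joint_vel": joint speeds; "joint_efforts": joint torques, N m; "position": TCP position; "orientation": TCP orientation; "force": force on the tool from outside, world axes, zero at the start; "ft_torque": the same for the moment, N m; "width": finger opening in m; "grip_force": force on a finger pad.
Only numpy, scipy, OpenCV 4.12 (cv2) and the standard library are available. Lean on these libraries where they do the work, as an engineer would, in place of code of your own. Each camera call takes 0.05 s, during which the arm holds its last target. There are 200 camera calls.

## Working session

There is one attempt and no reset: what is moved stays moved. The work goes in short steps, Python scripts to look and compute and a tool call to move; the robot and the scene stay as the last step left them, time stands still between calls to the robot, and variables do not carry over. Pictures are saved under pics/ and viewed, at most 10 in all, crops included, and the job is handed in when it is done.

Besides the shell and the picture viewer there is one more tool, called after "Request:" as name(argument=value, ...), one argument or row to a line, values as JSON. move_arm: Moves the arm, as the interface text tells. Its arguments: {"type":"object","properties":{"targets":{"type":"array"}},"required":["targets"]}

```bash
mkdir -p pics; python3 - <<'E'
from cell import get_state, viewer
import cv2,json,numpy as np
s=get_state();print({k:np.round(s[k],3).tolist() for k in s})
for n in("scene","side"):
    cv2.imwrite(f"pics/{n}0.png",viewer.snapshot(n));c=viewer.calibration(n);print(n,{k:np.round(c[k],3).tolist() for k in c})
E
```

```text
{'time_s': 0.0, 'joint_positions': [1.233, 0.088, 1.372, 0.0, 1.684, -0.103], 'joint_vel': [0.001, -0.001, -0.001, 0.0, -0.0, -0.001], 'joint_efforts': [0.0, -34.017, -30.243, 0.072, 0.033, -0.0], 'position': [0.128, 0.534, 0.204], 'orientation': [-0.0, 0.117, 0.993, -0.001], 'force': [0.138, 0.055, -0.293], 'ft_torque': [0.069, -0.015, 0.036], 'grip_force': 0.0, 'width': 0.094}
scene {'fx': 426.04, 'fy': 426.04, 'cx': 266.624, 'cy': 187.095, 'world_to_cam': [[0.423, 0.906, 0.007, -0.171], [-0.599, 0.274, 0.752, 0.278], [0.679, -0.323, 0.659, -1.452], [0.0, 0.0, 0.0, 1.0]]}
side {'fx': 441.425, 'fy': 441.425, 'cx': 248.652, 'cy': 193.993, 'world_to_cam': [[0.78, -0.626, 0.004, -0.45], [0.478, 0.6, 0.642, -0.266], [-0.404, -0.499, 0.767, -1.037], [0.0, 0.0, 0.0, 1.0]]}
```

View pics/scene0.png

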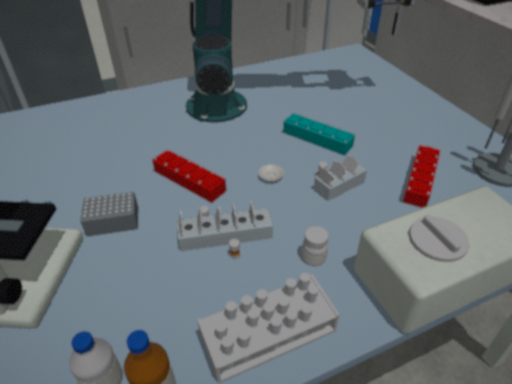

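View pics/side0.png

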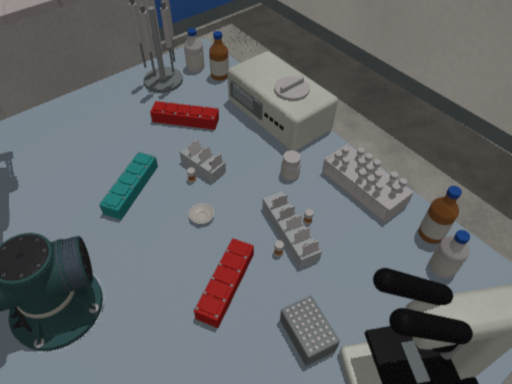

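The scene view shows a grey block with open lids at about (224,228); in the side view it is at (290,228). The long look-alikes are red at (189,175), red at (422,175) and turquoise at (318,133). The short grey block is at (340,178). The grey one at (224,228) fits, being aluminium with open white lids. I'll confirm that in one enlarged crop of both views.

```bash
python3 - <<'E'
import cv2,numpy as np
a=cv2.imread("pics/scene0.png")[195:270,165:285];b=cv2.imread("pics/side0.png")[185:270,255:330]
a=cv2.resize(a,None,fx=6.6,fy=6.6,interpolation=cv2.INTER_CUBIC)
cv2.imwrite("pics/a.png",a)
cv2.imwrite("pics/b.png",cv2.resize(b,None,fx=7,fy=7,interpolation=cv2.INTER_CUBIC))
E
```

```text
(no output)
```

View pics/a.png

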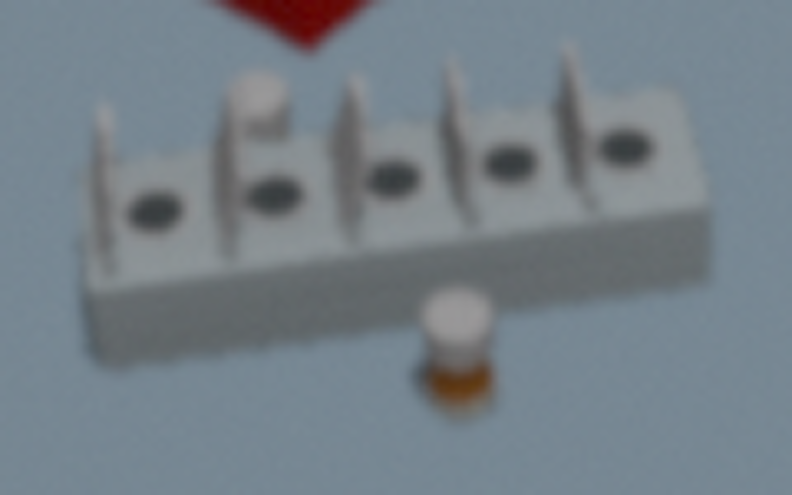

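View pics/b.png

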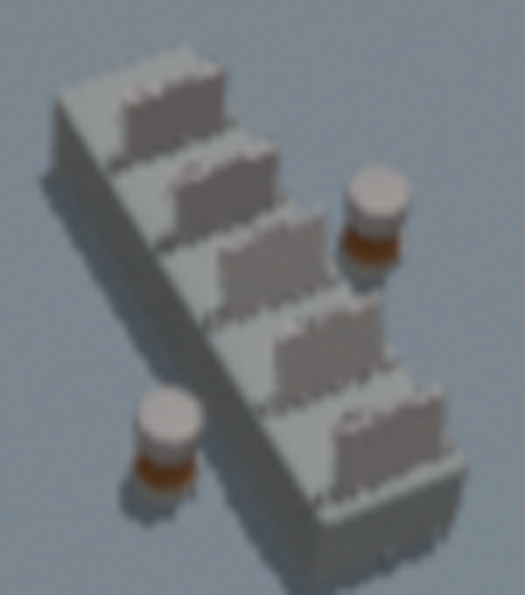

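The crops show five upright white lids, with lid 1's hinge at the left end in the scene view and at the bottom right in the side view. The vials are at crop pixels (458,318) and (258,97) in scene. Next I fit the block pose from its top corners.

```bash
cat > h.py <<'E'
import numpy as np
from cell import viewer
def proj(n,P):
    c=viewer.calibration(n);M=np.array(c["world_to_cam"]);p=np.atleast_2d(P)@M[:3,:3].T+M[:3,3]
    return np.c_[c["cx"]+c["fx"]*p[:,0]/-p[:,2], c["cy"]+c["fy"]*p[:,1]/p[:,2]]
def ray(n,uv,z):
    c=viewer.calibration(n);M=np.array(c["world_to_cam"]);R,t=M[:3,:3],M[:3,3]
    d=R.T@np.array([(uv[0]-c["cx"])/c["fx"],-(uv[1]-c["cy"])/c["fy"],-1]);o=-R.T@t
    return o+d*(z-o[2])/d[2]
E
python3 - <<'E'
from h import *
from scipy.optimize import least_squares
S=lambda p:(np.array(p)+.5)/6.6-.5+[165,195]
D=lambda p:(np.array(p)+.5)/7-.5+[255,185]
# local +y: from start; +x local
L=np.array([[.03,-.1075,.045],[-.03,-.1075,.045],[-.03,.1075,.045],[.03,.1075,.045]])
sc=S([[92,285],[85,172],[672,85],[712,207]]); sd=D([[465,465],[318,518],[60,95],[190,45]])
def W(q):
    c,s=np.cos(q[2]),np.sin(q[2]);return L@np.array([[c,-s,0],[s,c,0],[0,0,1]]).T+[q[0],q[1],0]
f=lambda q:np.r_[(proj("scene",W(q))-sc).ravel(),(proj("side",W(q))-sd).ravel()]
for q0 in([.5,0,0],[.5,0,.5]):
    r=least_squares(f,q0,loss='soft_l1');print(r.x.round(4),f(r.x).round(1))
for uv in S([[458,310],[258,92]]):print('vial sc',ray("scene",uv,.042).round(3))
for uv in D([[378,188],[168,410]]):print('vial sd',ray("side",uv,.042).round(3))
print('dish',ray("scene",(270,172),.016),'short',ray("scene",(340,180),.045),'jar',ray("scene",(316,235),.075),'redL',ray("scene",(189,170),.05),'tipbox',ray("scene",(109,200),.055))
q=r.x;c,s=np.cos(q[2]),np.sin(q[2])
for l in(-.099,.099):print((q[0]-s*l).round(4),(q[1]+c*l).round(4))
E
```

```text
[ 0.5697 -0.1836 -0.252 ] [-0.9  0.  -0.6 -2.   2.  -0.2  0.9 -0.7  1.   0.1  0.6  1.2 -0.7 -0.9
  0.5 -0.6]
[ 0.5697 -0.1836 -0.252 ] [-0.9  0.  -0.6 -2.   2.  -0.2  0.9 -0.7  1.   0.1  0.6  1.2 -0.7 -0.9
  0.5 -0.6]
vial sc [ 0.631 -0.186  0.042]
vial sc [ 0.505 -0.212  0.042]
vial sd [ 0.633 -0.184  0.042]
vial sd [ 0.505 -0.209  0.042]
dish [0.4172365  0.00395235 0.016     ] short [0.5529891  0.13760203 0.045     ] jar [ 0.7148281 -0.0296552  0.075    ] redL [ 0.35969746 -0.20271149  0.05      ] tipbox [ 0.39635351 -0.41088273  0.055     ]
0.545 -0.2794
0.5943 -0.0877
```

Request:
move_arm(
  targets=[
    {"ax": 0, "ay": 0, "az": 0.16, "tx": 0, "ty": 0, "tz": 0, "hand": 0},
    {"ax": 0, "ay": 0, "az": 0.16, "tx": 0, "ty": 0, "tz": 0, "hand": 0},
    {"ax": 0, "ay": 0, "az": 0.16, "tx": 0, "ty": 0, "tz": 0, "hand": 0},
    {"ax": 0, "ay": 0, "az": 0.16, "tx": 0, "ty": 0, "tz": 0, "hand": 0},
    {"ax": 0, "ay": 0, "az": 0.16, "tx": 0, "ty": 0, "tz": 0, "hand": 0},
  ],
)

```text
time_s: 0.72
position: [0.1279, 0.5346, 0.2048]
orientation: [0.0, 0.497, 0.868, -0.001]
force: [0.3, -0.5, -0.4]
width: 0.0472
grip_force: 0.0
```

Request:
move_arm(
  targets=[
    {"ax": 0, "ay": 0, "az": 0.16, "tx": 0, "ty": 0, "tz": 0, "hand": 0},
    {"ax": 0, "ay": 0, "az": 0.16, "tx": 0, "ty": 0, "tz": 0, "hand": 0},
    {"ax": 0, "ay": 0, "az": 0.16, "tx": 0, "ty": 0, "tz": 0, "hand": 0},
    {"ax": 0, "ay": 0, "az": 0.16, "tx": 0, "ty": 0, "tz": 0, "hand": 0},
    {"ax": 0, "ay": 0, "az": 0.15, "tx": 0, "ty": 0, "tz": 0, "hand": 0},
  ],
)

```text
time_s: 1.35
position: [0.1278, 0.5346, 0.2048]
orientation: [0.0, 0.792, 0.61, -0.001]
force: [0.0, -0.4, -0.3]
width: 0.0007
grip_force: 0.0
```

```bash
cat > g.py <<'E'
from h import *
from cell import get_state
from scipy.spatial.transform import Rotation as Ro
Q=np.array([.5697,-.1836,-.252])
def rel(l,z,x=0):
    s=get_state();q=s["orientation"];R=Ro.from_quat([q[1],q[2],q[3],q[0]]).as_matrix()
    c,n=np.cos(Q[2]),np.sin(Q[2])
    T=np.array([Q[0]-n*l+c*x,Q[1]+c*l+n*x,z]);p=np.array(s["position"])
    B=np.array([[c,n],[-n,c]])@(p[:2]-Q[:2])
    print("t",s["time_s"],"pos",p.round(4),"block xy",B.round(4),"F",np.round(s["force"],1),"w",s["width"],"j",np.round(s["joint_positions"],2))
    print("tool shift",(R.T@(T-p)).round(4),"tool y vs block x rad",(np.arctan2(R[1,1],R[0,1])-Q[2]).round(4),"z",R[:,2].round(3))
E
python3 -c "
from g import *
rel(-.134,.204)"
```

```text
t 1.35 pos [0.1278 0.5346 0.2048] block xy [-0.607   0.5853] F [ 0.  -0.4 -0.3] w 0.0007226757051471914 j [1.23 0.09 1.37 0.   1.68 1.49]
tool shift [-0.7151  0.612   0.0017] tool y vs block x rad -0.007 z [-0.    -0.001 -1.   ]
```

Request:
move_arm(
  targets=[
    {"ax": 0, "ay": 0, "az": 0, "tx": -0.045, "ty": 0.0385, "tz": 0, "hand": 0},
    {"ax": 0, "ay": 0, "az": 0, "tx": -0.045, "ty": 0.0385, "tz": 0, "hand": 0},
    {"ax": 0, "ay": 0, "az": 0, "tx": -0.045, "ty": 0.0385, "tz": 0, "hand": 0},
    {"ax": 0, "ay": 0, "az": 0, "tx": -0.045, "ty": 0.0385, "tz": 0, "hand": 0},
    {"ax": 0, "ay": 0, "az": 0, "tx": -0.045, "ty": 0.0385, "tz": 0, "hand": 0},
  ],
)

```text
time_s: 1.98
position: [0.258, 0.2669, 0.2051]
orientation: [0.0, 0.791, 0.612, 0.0]
force: [1.2, 0.5, 0.1]
width: 0.0001
grip_force: 0.0
```

Request:
move_arm(
  targets=[
    {"ax": 0, "ay": 0, "az": 0, "tx": -0.045, "ty": 0.0385, "tz": 0, "hand": 0},
    {"ax": 0, "ay": 0, "az": 0, "tx": -0.045, "ty": 0.0385, "tz": 0, "hand": 0},
    {"ax": 0, "ay": 0, "az": 0, "tx": -0.045, "ty": 0.0385, "tz": 0, "hand": 0},
    {"ax": 0, "ay": 0, "az": 0, "tx": -0.045, "ty": 0.0385, "tz": 0, "hand": 0},
    {"ax": 0, "ay": 0, "az": 0, "tx": -0.045, "ty": 0.0385, "tz": 0, "hand": 0},
  ],
)

```text
time_s: 2.6
position: [0.3878, 0.0007, 0.2052]
orientation: [-0.0, 0.791, 0.612, 0.0]
force: [0.9, -0.3, 0.2]
width: 0.0007
grip_force: 0.0
```

Request:
move_arm(
  targets=[
    {"ax": 0, "ay": 0, "az": 0, "tx": -0.045, "ty": 0.0385, "tz": 0, "hand": 0},
    {"ax": 0, "ay": 0, "az": 0, "tx": -0.045, "ty": 0.0385, "tz": 0, "hand": 0},
    {"ax": 0, "ay": 0, "az": 0, "tx": -0.045, "ty": 0.0385, "tz": 0, "hand": 0},
    {"ax": 0, "ay": 0, "az": 0, "tx": -0.045, "ty": 0.0385, "tz": 0, "hand": 0},
    {"ax": 0, "ay": 0, "az": 0, "tx": -0.045, "ty": 0.0385, "tz": 0, "hand": 0},
  ],
)

```text
time_s: 3.22
position: [0.5177, -0.2653, 0.2047]
orientation: [-0.001, 0.791, 0.612, 0.0]
force: [1.1, -0.8, -0.3]
width: 0.0
grip_force: 0.0
```

```bash
python3 -c "
from g import *
import cv2
rel(-.134,.053)
cv2.imwrite('pics/w1.png',viewer.snapshot('wrist'))
for l in(-.099,.099):
  c,n=np.cos(Q[2]),np.sin(Q[2]); print(proj('wrist',[Q[0]-n*l,Q[1]+c*l,.05]).round())"
```

```text
t 3.225 pos [ 0.5177 -0.2653  0.2047] block xy [-0.03   -0.0921] F [ 1.1 -0.8 -0.3] w 2.7304542201390686e-05 j [-0.57  0.16  1.29  0.    1.69 -0.32]
tool shift [-0.0419  0.0302  0.1517] tool y vs block x rad -0.0023 z [-0.001  0.001 -1.   ]
[[286. 177.]]
[[289. -35.]]
```

View pics/w1.png

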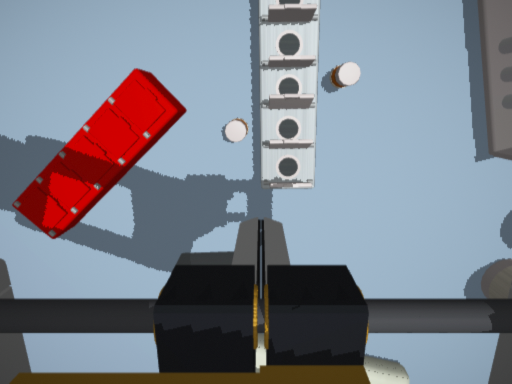

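The wrist view shows the block's five lids at columns 262-318. The lid 1 end is at row ~185, and I predicted (286,177), so the fit is good to a few mm. The fingers are closed beside the row's start, so I move to the line and go down in front of lid 1.

Request:
move_arm(
  targets=[
    {"ax": 0, "ay": 0, "az": 0, "tx": -0.022, "ty": 0.016, "tz": 0, "hand": 0},
    {"ax": 0, "ay": 0, "az": 0, "tx": -0.022, "ty": 0.016, "tz": 0, "hand": 0},
    {"ax": 0, "ay": 0, "az": 0, "tx": 0, "ty": 0, "tz": 0.05, "hand": 0},
    {"ax": 0, "ay": 0, "az": 0, "tx": 0, "ty": 0, "tz": 0.05, "hand": 0},
    {"ax": 0, "ay": 0, "az": 0, "tx": 0, "ty": 0, "tz": 0.05, "hand": 0},
  ],
)

```text
time_s: 3.9
position: [0.5368, -0.3138, 0.0534]
orientation: [-0.0, 0.791, 0.612, -0.0]
force: [-0.4, -0.9, -1.0]
width: 0.0007
grip_force: 0.0
```

```bash
python3 -c "
from g import *
rel(-.099,.053)"
```

```text
t 3.9 pos [ 0.5368 -0.3138  0.0534] block xy [ 0.0006 -0.1343] F [-0.4 -0.9 -1. ] w 0.0007311424627699271 j [-0.62  0.32  1.4   0.    1.42 -0.37]
tool shift [ 0.0353 -0.0007  0.0004] tool y vs block x rad -0.0022 z [-0.001  0.001 -1.   ]
```

Request:
move_arm(
  targets=[
    {"ax": 0, "ay": 0, "az": 0, "tx": 0.006, "ty": 0, "tz": 0, "hand": 0},
    {"ax": 0, "ay": 0, "az": 0, "tx": 0.006, "ty": 0, "tz": 0, "hand": 0},
    {"ax": 0, "ay": 0, "az": 0, "tx": 0.006, "ty": 0, "tz": 0, "hand": 0},
    {"ax": 0, "ay": 0, "az": 0, "tx": 0.006, "ty": 0, "tz": 0, "hand": 0},
    {"ax": 0, "ay": 0, "az": 0, "tx": 0.006, "ty": 0, "tz": 0, "hand": 0},
  ],
)

```text
time_s: 4.53
position: [0.5459, -0.2858, 0.0575]
orientation: [0.002, 0.791, 0.612, 0.0]
force: [0.5, -2.2, 1.1]
width: 0.0005
grip_force: 0.9
```

Request:
move_arm(
  targets=[
    {"ax": 0, "ay": 0, "az": 0, "tx": 0.006, "ty": 0, "tz": 0, "hand": 0},
    {"ax": 0, "ay": 0, "az": 0, "tx": 0.006, "ty": 0, "tz": 0, "hand": 0},
    {"ax": 0, "ay": 0, "az": 0, "tx": 0.006, "ty": 0, "tz": 0, "hand": 0},
    {"ax": 0, "ay": 0, "az": 0, "tx": 0.005, "ty": 0, "tz": 0, "hand": 0},
    {"ax": 0, "ay": 0, "az": 0, "tx": 0.004, "ty": 0, "tz": 0, "hand": 0},
  ],
)

```text
time_s: 5.15
position: [0.5515, -0.2584, 0.0552]
orientation: [-0.0, 0.791, 0.612, 0.0]
force: [-0.3, -0.0, 1.6]
width: 0.0001
grip_force: 0.2
```

```bash
python3 -c "
from g import *
rel(-.077,.053)"
```

```text
t 5.15 pos [ 0.5515 -0.2584  0.0552] block xy [ 0.0011 -0.077 ] F [-0.3 -0.   1.6] w 0.00010282439045856403 j [-0.53  0.29  1.44  0.    1.42 -0.28]
tool shift [-0.     -0.0011  0.0022] tool y vs block x rad -0.0018 z [-0.     0.001 -1.   ]
```

Request:
move_arm(
  targets=[
    {"ax": 0, "ay": 0, "az": 0, "tx": 0, "ty": 0, "tz": 0.001, "hand": 0},
    {"ax": 0, "ay": 0, "az": 0, "tx": 0, "ty": 0, "tz": 0.001, "hand": 0},
    {"ax": 0, "ay": 0, "az": 0, "tx": 0, "ty": 0, "tz": 0.001, "hand": 0},
    {"ax": 0, "ay": 0, "az": 0, "tx": 0, "ty": 0, "tz": 0, "hand": 0},
    {"ax": 0, "ay": 0, "az": 0, "tx": 0, "ty": 0, "tz": 0, "hand": 0},
  ],
)

```text
time_s: 5.78
position: [0.5514, -0.2591, 0.0523]
orientation: [-0.0, 0.791, 0.612, -0.0]
force: [0.0, 0.3, -0.9]
width: 0.0005
grip_force: 0.0
```

Request:
move_arm(
  targets=[
    {"ax": 0, "ay": 0, "az": 0, "tx": 0, "ty": 0, "tz": 0.001, "hand": 0},
    {"ax": 0, "ay": 0, "az": 0, "tx": 0, "ty": 0, "tz": 0.001, "hand": 0},
    {"ax": 0, "ay": 0, "az": 0, "tx": 0, "ty": 0, "tz": 0.001, "hand": 0},
    {"ax": 0, "ay": 0, "az": 0, "tx": 0, "ty": 0, "tz": 0, "hand": 0},
    {"ax": 0, "ay": 0, "az": 0, "tx": 0, "ty": 0, "tz": 0, "hand": 0},
  ],
)

```text
time_s: 6.4
position: [0.5516, -0.2589, 0.0502]
orientation: [0.0, 0.791, 0.612, 0.0]
force: [-2.8, 0.9, 5.5]
width: 0.0006
grip_force: 2.7
```

```bash
python3 - <<'E'
from g import *
import cv2
rel(-.077,.0515)
a=viewer.snapshot('side')[185:270,255:330]
cv2.imwrite("pics/s2.png",cv2.resize(a,None,fx=7,fy=7,interpolation=cv2.INTER_CUBIC))
E
```

```text
t 6.4 pos [ 0.5516 -0.2589  0.0502] block xy [ 0.0013 -0.0775] F [-2.8  0.9  5.5] w 0.0006200726490450772 j [-0.53  0.29  1.44  0.    1.41 -0.28]
tool shift [ 0.0005 -0.0013 -0.0013] tool y vs block x rad -0.0019 z [ 0. -0. -1.]
```

View pics/s2.png

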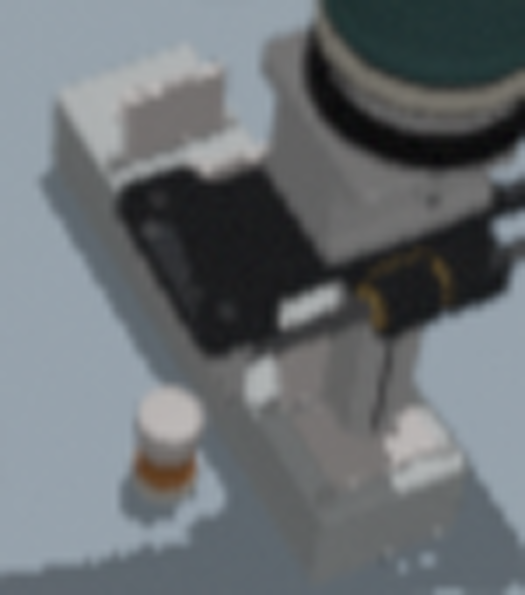

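Contact at z = 0.0502 with 5.5 N: lid 1 is flat and the z reading is accurate. The side view shows lid 2 and the others still open and the vial undisturbed. On to lid 2.

Request:
move_arm(
  targets=[
    {"ax": 0, "ay": 0, "az": 0, "tx": 0, "ty": 0, "tz": -0.0025, "hand": 0},
    {"ax": 0, "ay": 0, "az": 0, "tx": 0.007, "ty": -0.001, "tz": 0, "hand": 0},
    {"ax": 0, "ay": 0, "az": 0, "tx": 0.007, "ty": 0, "tz": 0, "hand": 0},
    {"ax": 0, "ay": 0, "az": 0, "tx": 0.007, "ty": 0, "tz": 0, "hand": 0},
    {"ax": 0, "ay": 0, "az": 0, "tx": 0.007, "ty": 0, "tz": 0, "hand": 0},
  ],
)

```text
time_s: 7.08
position: [0.5579, -0.2305, 0.0518]
orientation: [-0.0, 0.791, 0.612, 0.0]
force: [-0.1, -0.1, 0.2]
width: 0.0005
grip_force: 0.3
```

Request:
move_arm(
  targets=[
    {"ax": 0, "ay": 0, "az": 0, "tx": 0.007, "ty": 0, "tz": 0, "hand": 0},
    {"ax": 0, "ay": 0, "az": 0, "tx": 0.006, "ty": 0, "tz": 0, "hand": 0},
    {"ax": 0, "ay": 0, "az": 0, "tx": 0, "ty": 0, "tz": 0.001, "hand": 0},
    {"ax": 0, "ay": 0, "az": 0, "tx": 0, "ty": 0, "tz": 0.001, "hand": 0},
    {"ax": 0, "ay": 0, "az": 0, "tx": 0, "ty": 0, "tz": 0, "hand": 0},
  ],
)

```text
time_s: 7.7
position: [0.561, -0.2186, 0.0503]
orientation: [-0.0, 0.791, 0.612, 0.001]
force: [-0.4, 2.4, 3.2]
width: 0.0005
grip_force: 1.4
```

```bash
python3 -c "
from g import *
rel(-.036,.0515)"
```

```text
t 7.7 pos [ 0.561  -0.2186  0.0503] block xy [ 0.0004 -0.0361] F [-0.4  2.4  3.2] w 0.000535868904732652 j [-0.47  0.28  1.46  0.    1.4  -0.21]
tool shift [ 0.0001 -0.0004 -0.0012] tool y vs block x rad -0.0021 z [ 0.     0.001 -1.   ]
```

Lid 2 is shut (contact at 0.0503). Repeating the same moves for lid 3.

Request:
move_arm(
  targets=[
    {"ax": 0, "ay": 0, "az": 0, "tx": 0, "ty": 0, "tz": -0.002, "hand": 0},
    {"ax": 0, "ay": 0, "az": 0, "tx": 0.007, "ty": 0, "tz": 0, "hand": 0},
    {"ax": 0, "ay": 0, "az": 0, "tx": 0.007, "ty": 0, "tz": 0, "hand": 0},
    {"ax": 0, "ay": 0, "az": 0, "tx": 0.007, "ty": 0, "tz": 0, "hand": 0},
    {"ax": 0, "ay": 0, "az": 0, "tx": 0.007, "ty": 0, "tz": 0, "hand": 0},
  ],
)

```text
time_s: 8.32
position: [0.5682, -0.1909, 0.0519]
orientation: [-0.0, 0.791, 0.612, 0.0]
force: [-1.1, -0.1, 1.0]
width: 0.0008
grip_force: 0.3
```

Request:
move_arm(
  targets=[
    {"ax": 0, "ay": 0, "az": 0, "tx": 0.007, "ty": 0, "tz": 0, "hand": 0},
    {"ax": 0, "ay": 0, "az": 0, "tx": 0.006, "ty": 0, "tz": 0, "hand": 0},
    {"ax": 0, "ay": 0, "az": 0, "tx": 0, "ty": 0, "tz": 0.001, "hand": 0},
    {"ax": 0, "ay": 0, "az": 0, "tx": 0, "ty": 0, "tz": 0.001, "hand": 0},
    {"ax": 0, "ay": 0, "az": 0, "tx": 0, "ty": 0, "tz": 0, "hand": 0},
  ],
)

```text
time_s: 8.95
position: [0.5713, -0.179, 0.0503]
orientation: [-0.0, 0.791, 0.612, 0.0]
force: [0.6, 1.4, 2.8]
width: 0.0005
grip_force: 1.4
```

```bash
python3 -c "
from g import *
rel(.005,.0515)"
```

```text
t 8.95 pos [ 0.5713 -0.179   0.0503] block xy [0.0004 0.0049] F [0.6 1.4 2.8] w 0.0005005427909307168 j [-0.4   0.27  1.47  0.    1.4  -0.14]
tool shift [ 0.0001 -0.0004 -0.0012] tool y vs block x rad -0.0021 z [ 0.     0.001 -1.   ]
```

Request:
move_arm(
  targets=[
    {"ax": 0, "ay": 0, "az": 0, "tx": 0, "ty": 0, "tz": -0.002, "hand": 0},
    {"ax": 0, "ay": 0, "az": 0, "tx": 0.007, "ty": 0, "tz": 0, "hand": 0},
    {"ax": 0, "ay": 0, "az": 0, "tx": 0.007, "ty": 0, "tz": 0, "hand": 0},
    {"ax": 0, "ay": 0, "az": 0, "tx": 0.007, "ty": 0, "tz": 0, "hand": 0},
    {"ax": 0, "ay": 0, "az": 0, "tx": 0.007, "ty": 0, "tz": 0, "hand": 0},
  ],
)

```text
time_s: 9.57
position: [0.5785, -0.151, 0.0517]
orientation: [-0.0, 0.791, 0.612, 0.001]
force: [-0.8, -1.0, 0.1]
width: 0.0004
grip_force: 0.3
```

Request:
move_arm(
  targets=[
    {"ax": 0, "ay": 0, "az": 0, "tx": 0.007, "ty": 0, "tz": 0, "hand": 0},
    {"ax": 0, "ay": 0, "az": 0, "tx": 0.006, "ty": 0, "tz": 0, "hand": 0},
    {"ax": 0, "ay": 0, "az": 0, "tx": 0, "ty": 0, "tz": 0.001, "hand": 0},
    {"ax": 0, "ay": 0, "az": 0, "tx": 0, "ty": 0, "tz": 0.001, "hand": 0},
    {"ax": 0, "ay": 0, "az": 0, "tx": 0, "ty": 0, "tz": 0, "hand": 0},
  ],
)

```text
time_s: 10.2
position: [0.5817, -0.1393, 0.0503]
orientation: [-0.0, 0.791, 0.612, 0.001]
force: [-0.7, 1.9, 3.3]
width: 0.0003
grip_force: 1.3
```

```bash
python3 -c "
from g import *
rel(.046,.0515)"
```

```text
t 10.2 pos [ 0.5817 -0.1393  0.0503] block xy [0.0005 0.0459] F [-0.7  1.9  3.3] w 0.0003050574766513373 j [-0.33  0.27  1.47  0.    1.4  -0.08]
tool shift [ 0.0001 -0.0005 -0.0012] tool y vs block x rad -0.0021 z [ 0.001  0.001 -1.   ]
```

Lids 3 and 4 gave the same contact, so lid 5 is next, then retreat straight up.

Request:
move_arm(
  targets=[
    {"ax": 0, "ay": 0, "az": 0, "tx": 0, "ty": 0, "tz": -0.002, "hand": 0},
    {"ax": 0, "ay": 0, "az": 0, "tx": 0.007, "ty": 0, "tz": 0, "hand": 0},
    {"ax": 0, "ay": 0, "az": 0, "tx": 0.007, "ty": 0, "tz": 0, "hand": 0},
    {"ax": 0, "ay": 0, "az": 0, "tx": 0.007, "ty": 0, "tz": 0, "hand": 0},
    {"ax": 0, "ay": 0, "az": 0, "tx": 0.007, "ty": 0, "tz": 0, "hand": 0},
  ],
)

```text
time_s: 10.82
position: [0.5888, -0.1114, 0.0517]
orientation: [-0.0, 0.791, 0.612, 0.001]
force: [0.2, 0.6, -0.4]
width: 0.0004
grip_force: 0.3
```

Request:
move_arm(
  targets=[
    {"ax": 0, "ay": 0, "az": 0, "tx": 0.007, "ty": 0, "tz": 0, "hand": 0},
    {"ax": 0, "ay": 0, "az": 0, "tx": 0.006, "ty": 0, "tz": 0, "hand": 0},
    {"ax": 0, "ay": 0, "az": 0, "tx": 0, "ty": 0, "tz": 0.001, "hand": 0},
    {"ax": 0, "ay": 0, "az": 0, "tx": 0, "ty": 0, "tz": 0.001, "hand": 0},
    {"ax": 0, "ay": 0, "az": 0, "tx": 0, "ty": 0, "tz": 0, "hand": 0},
  ],
)

```text
time_s: 11.45
position: [0.5919, -0.0996, 0.0503]
orientation: [-0.0, 0.791, 0.612, 0.0]
force: [-0.4, 2.1, 3.3]
width: 0.0004
grip_force: 1.2
```

Request:
move_arm(
  targets=[
    {"ax": 0, "ay": 0, "az": 0, "tx": 0, "ty": 0, "tz": -0.01, "hand": 0},
    {"ax": 0, "ay": 0, "az": 0, "tx": 0, "ty": 0, "tz": -0.04, "hand": 0},
    {"ax": 0, "ay": 0, "az": 0, "tx": 0, "ty": 0, "tz": -0.05, "hand": 0},
    {"ax": 0, "ay": 0, "az": 0, "tx": 0, "ty": 0, "tz": -0.05, "hand": 0},
    {"ax": 0, "ay": 0, "az": 0, "tx": -0.05, "ty": 0, "tz": -0.03, "hand": 0},
  ],
)

```text
time_s: 12.08
position: [0.5806, -0.1472, 0.2341]
orientation: [0.002, 0.79, 0.614, 0.002]
force: [0.0, -0.1, -0.7]
width: 0.0003
grip_force: 0.0
```

Request:
move_arm(
  targets=[
    {"ax": 0, "ay": 0, "az": 0, "tx": 0, "ty": -0.05, "tz": 0, "hand": 0},
    {"ax": 0, "ay": 0, "az": 0, "tx": 0, "ty": -0.05, "tz": 0, "hand": 0},
    {"ax": 0, "ay": 0, "az": 0, "tx": 0, "ty": -0.05, "tz": 0, "hand": 0},
    {"ax": 0, "ay": 0, "az": 0, "tx": 0, "ty": -0.03, "tz": 0, "hand": 0},
    {"ax": 0, "ay": 0, "az": 0, "tx": 0, "ty": 0, "tz": 0, "hand": 0},
  ],
)

```text
time_s: 12.7
position: [0.404, -0.1033, 0.2311]
orientation: [0.001, 0.791, 0.612, 0.001]
force: [0.3, -0.1, -0.4]
width: 0.0005
grip_force: 0.0
```

```bash
python3 - <<'E'
import cv2,numpy as np
from cell import viewer
b=viewer.snapshot("side")[100:280,160:340]
a=viewer.snapshot("scene")[150:275,165:385]
f=cv2.resize(a,(800,454),interpolation=cv2.INTER_CUBIC)
cv2.imwrite("pics/e.png",f);cv2.imwrite("pics/e2.png",cv2.resize(b,(590,590),interpolation=cv2.INTER_CUBIC))
E
```

```text
(no output)
```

View pics/e.png

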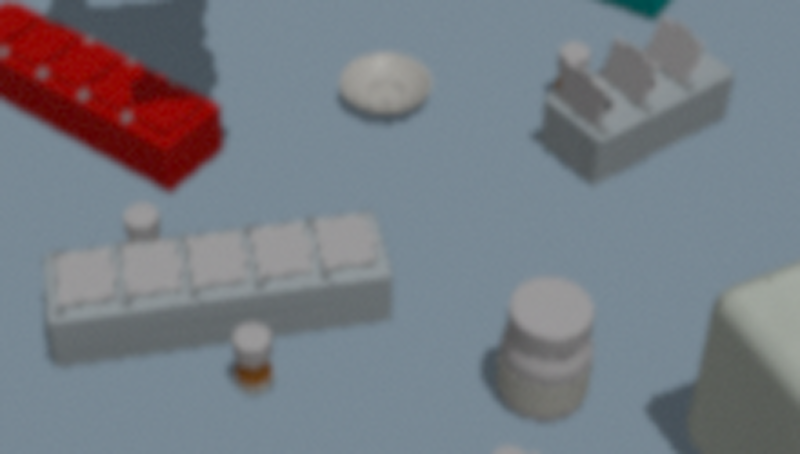

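View pics/e2.png

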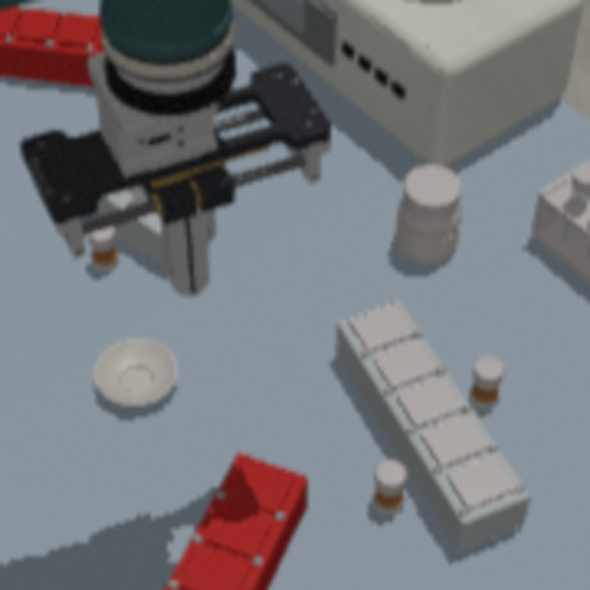

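Both views show all five long lids flat (scene crop row (85,275) to (350,240)) and the short block's three lids still open at (630,70). The vials, dish and jar are in place and the arm is clear.

```bash
python3 -c "
from cell import ticket
print(ticket.job_done())"
```

```text
the job is handed in; nothing more can be done
None
```

The long block's five lids were folded shut in order and lie flat, nothing around them was visibly disturbed, and the job is handed in; no verdict was returned.

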